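# Balance the bread show board on its display riser

## Robot

A 6-joint arm with a two-finger parallel gripper is mounted at the origin on the work surface. World frame = base frame: x ahead of the robot, y to its left, z up, the work surface at z = 0. Lengths are in m, angles in rad, forces in N, time in s.
With the tool pointing down it reaches from about 0.3 to 0.75 m from the base axis. Payload 8.5 kg.
Tool frame: the origin (TCP) lies at the very end of the fingers, on their centre line; the grasp point (between the pads) lies 19 mm behind it; z points along the fingers, y is the direction in which the jaws open and shut (so a half turn about z gives the same grasp; the last joint's range is limited). The gripper opens to 85 mm and grips with 20 to 120 N. Pads are 22 mm wide; open, the fingers measure 114 mm over their backs; the gripper's body (76 mm by 85 mm) begins 54 mm behind the grasp point. The pads swing forward as they close: fully open they stand 13 mm farther back than shut.
Start: joints at [0.961, 0.381, 1.297, -0, 1.464, -0.215], TCP at [0.212, 0.508, 0.231] pointing down, gripper open.
Joint ranges: [-3.11, 3.11], [-0.89, 2.33], [0.22, 2.48], [-1.42, 4.56], [0.17, 2.85], [-2.88, 2.88]. Speed limits (rad/s): [2.39, 2.39, 3.14, 3.14, 3.14, 3.14].

## Interface

Orientations are given as a unit quaternion [x, y, z, w].
In Python, from bench import arm gives the robot as it stands.
- The arm moves only by the tool apply_moves, never from a script. Its argument "deltas" is a list of rows, each an object of numbers: "x", "y", "z": the shift along the tool's x, y, z in m; "wx", "wy", "wz": the turn, a rotation vector about the tool's x, y, z in rad. In form: [{"x": .., "y": .., "z": .., "wx": .., "wy": .., "wz": ..}, ...]. A call has 1 to 12 rows; each row is the pose to reach, as a shift and turn from the pose commanded when the call began, along the tool's axes at that moment; what a row does not reach only later rows make up. A row lasts 1/8 s, in which the tool goes at most 62.5 mm and 10.7 degrees, less where a joint would pass 70% of its speed; a pose out of reach is approached as far as the arm can. A call with a gripper value outside its range is refused whole. "hand" is the opening, from -1 (shut) to 1 (fully open), so that 0 is half open, set as the call begins (left out, the last holds). The fingers move at their own pace and stop on an object; "newtons" is the grip in N (left out, the last holds). Time passes only in rows, so rows that repeat a pose let the fingers close. It gives the time, the measured TCP pose, the force and the opening at its end, in the units of the state.
- arm.observe(): the state, without advancing time (a new reading comes with each control period).
- arm.grab_frame(name): name is "scene" or "side" or "wrist"; returns (picture, depth): 480x640x3 uint8, red, green, blue; 480x640 float32, m along the optical axis (not along the pixel's ray), 0 where there is no reading.
- arm.get_calibration(name): a dict with "K" (3x3 intrinsics, pixels), "camera_from_world" (4x4, takes a point from world to camera coordinates). Camera axes: x right, y down, z forward; pixel columns grow to the right and rows downward; lengths in m; the calibration is good to about 2 mm. A picture is of the moment at which its call begins: read the wrist's pose just before it. get_calibration takes no time and is no camera call; for the wrist camera it gives the pose at the moment of the call.
- arm.close_job(): hands the job in, once; it reports no verdict.
The state is a dict: "t": time; "qpos": joint angles; "qvel": joint speeds; "joint_efforts": joint torques, N m; "eef_pos": TCP position; "orientation": TCP orientation; "ft_force": force on the tool from outside, world axes, zero at the start; "torque": the same for the moment, N m; "grip_width": finger opening in m.
Only numpy, scipy, OpenCV 4.12 (cv2) and the standard library are available. Lean on these libraries where they do the work, as an engineer would, in place of code of your own. Each camera call takes 0.05 s, during which the arm holds its last target.

## Task

Dress the counter: pick up the long wooden show board with the display bread on it and set it squarely across the narrow top edge of the steel riser, so that it balances there by itself, level and still. The breads' weights are not known, so keep hold of the board and feel for its balance point as you ease it along the edge; let go only once it balances - neither end may drop onto the counter, and do not press it hard onto the edge. Leave everything else on the counter where it is.

Things in the scene. Friction and masses are not known exactly. Their poses are not given: they have to be found in the camera images.
- board_middle (a point): Show board: long narrow paddle of pale wood, 15 mm thick, loose, flat on the counter. Point: middle of its blade, 7.5 mm above the underside. x runs from handle to blade tip, z up. Blade 400 mm long (x -200 to +200 mm), 62 mm wide (y +-31 mm); handle 34 mm wide, on to x = -312 mm. Take it by its long sides on the bare stretch between the breads (x -60 to +55 mm).
- show_board: The same board with its breads; origin at the blade's middle on the underside, same axes. The breads may each be hollow or solid, so the weights are not known: the whole weighs 0.34 to 0.87 kg and its centre of mass lies on the board's centre line somewhere between x = -60 and +52 mm.
- loaf_middle (a point): Middle of the long loaf, 130 x 52 x 39 mm high, fixed on the board's top towards the blade's tip (board x +60 to +190 mm; its top 54 mm above the board's underside). Not to be taken off.
- rolls_middle (a point): Mid-point between the two round rolls, each 52 mm across and 34 mm high, fixed on the board's top towards the handle (board x -175 to -65 mm; tops 49 mm above the underside). Not to be taken off.
- tip_end (a point): End of the blade's tip: on the board's underside, board x = +200 mm. The counter's top is z = 0.
- handle_end (a point): End of the handle: on the board's underside, board x = -312 mm.
- riser_edge (a point): Display riser of dark steel, fixed to the counter: foot plate 160 x 80 x 8 mm, one upright flat bar with a rubber-capped flat top edge. Point: centre of that edge, 90 mm above the counter. The edge is 50 mm long (along y) and 12 mm wide (along x). The board must lie with its length along this x, either way round; it stays level by itself only if its centre of mass is over the 12 mm edge.
- riser: The same riser; origin at the centre of the underside of its foot plate, 90 mm below the edge; same axes. Its rubber cap yields slightly (under 2 mm), so a board let go level and in balance may rock a little for a second or two before it is still.
- cup: White espresso cup, 72 mm across, 50 mm high, loose; origin at the centre of its underside. Bystander.
- plate: White plate, 140 mm across, 18 mm high, loose; origin at the centre of its underside. Bystander.
- juice: Juice bottle, 62 mm across, 170 mm high, loose; origin at the centre of its underside. Bystander.
- jam: Jam jar, 72 mm across, 90 mm high, loose; origin at the centre of its underside. Bystander.
- sugar: Steel sugar tin, 72 mm across, 110 mm high, loose; origin at the centre of its underside. Bystander.
- bread_knife: Bread knife, 300 mm long, 18 mm high, lying loose; its length along x; origin under its middle. Bystander.
- tongs: Steel pastry tongs, 240 mm long, 24 mm high, lying loose; their length along x; origin under their middle. Bystander.
Things that resemble listed ones, but are neither listed nor needed, are in the scene too. What is shaped like the riser but green or yellow is not meant.

How it is judged:
On the way:
1. the board, still held, lies on the riser's edge with both ends off the counter (contact force between show_board and riser above 0.5 N and contact force between show_board and the fingers above 1 N and height (world z) of each of tip_end, handle_end above 0.02 m), for 0.2 s.
At the end, for the whole second after the job is handed in: The show board rests by itself on the riser's top edge alone, released and at rest, level within 0.06 rad, its length within 0.2 rad of square across the edge, its underside within 10 mm of the edge's height, both ends clear of the counter by 20 mm or more, not touched by the fingers (angle between show_board's own z axis and vertical below 0.06 rad and z of show_board in the frame of riser_edge between -0.01 and 0.01 m and angle between the x axis of show_board and the x axis of riser, either way round below 0.2 rad and contact force between show_board and riser above 1 N and contact force between show_board and the fingers below 0.1 N and linear speed of show_board below 0.01 m/s and angular speed of show_board below 0.05 rad/s and height (world z) of each of tip_end, handle_end above 0.02 m).
It fails at once if an end of the board drops to the counter while the board lies on the riser (contact force between show_board and riser above 0.3 N and height (world z) of any of tip_end, handle_end below 0.02 m).
It fails at once if the board is pressed onto the riser with more than 40 N (contact force between show_board and riser above 40 N).
It fails at once if a bystander is pushed more than 20 mm (distance of any of cup, plate, juice, jam, sugar, bread_knife, tongs from where it was at the start of the episode above 0.02 m).
It also fails if it takes over 72 s, if anything falls off the work surface, if the arm or the gripper's body presses on something with over 40 N, if the wrist force passes 120 N, or if a joint passes its speed limit or range.

## Working session

There is one attempt and no reset: what is moved stays moved. The work goes in short steps, Python scripts to look and compute and a tool call to move; the robot and the scene stay as the last step left them, time stands still between calls to the robot, and variables do not carry over. Pictures are saved under pics/ and viewed, and the job is handed in when it is done.

Besides the shell and the picture viewer there is one more tool, called after "Call:" as a command line: name --argument value ..., lists and objects as JSON in quotes. apply_moves: Moves the arm, as the interface text tells. Its arguments: {"type":"object","properties":{"deltas":{"type":"array"},"hand":{"type":"number"},"newtons":{"type":"number"}},"required":["deltas"]}

```bash
mkdir -p pics; ls; python3 - <<'E'
from bench import arm
import cv2,numpy as np
s=arm.observe(); print({k:np.round(v,3).tolist() for k,v in s.items()})
for n in ["scene","side","wrist"]:
    p,d=arm.grab_frame(n); cv2.imwrite(f"pics/a_{n}.png",p[:,:,::-1]); np.savez(f"a_{n}.npz",p=p,d=d,**arm.get_calibration(n))
    print(n,np.round(arm.get_calibration(n)["camera_from_world"],3).tolist(),arm.get_calibration(n)["K"])
E
```

```text
pics
{'t': 0.0, 'qpos': [0.961, 0.381, 1.298, 0.0, 1.464, -0.215], 'qvel': [0.001, 0.001, -0.001, 0.001, 0.0, 0.0], 'joint_efforts': [-0.001, -44.845, -23.128, -0.0, 0.005, -0.0], 'eef_pos': [0.211, 0.507, 0.231], 'orientation': [0.196, 0.981, -0.001, -0.0], 'ft_force': [-0.267, 0.466, 0.435], 'torque': [0.029, 0.007, -0.045], 'grip_width': 0.085}
scene [[-0.872, 0.49, -0.006, 0.477], [0.341, 0.598, -0.726, -0.089], [-0.352, -0.635, -0.688, 1.995], [0.0, 0.0, 0.0, 1.0]] [[613.72352779   0.         318.19009252]
 [  0.         613.72352779 238.84273854]
 [  0.           0.           1.        ]]
side [[0.813, -0.582, 0.011, -0.452], [-0.397, -0.568, -0.721, 0.253], [0.426, 0.581, -0.693, 1.389], [0.0, 0.0, 0.0, 1.0]] [[612.16778011   0.         316.48140027]
 [  0.         612.16778011 237.33070755]
 [  0.           0.           1.        ]]
wrist [[0.384, 0.923, -0.0, -0.551], [0.889, -0.37, 0.269, -0.035], [0.248, -0.104, -0.963, 0.378], [0.0, 0.0, 0.0, 1.0]] [[331.04300822   0.         322.09450476]
 [  0.         331.04300822 234.60392996]
 [  0.           0.           1.        ]]
```

View pics/a_scene.png

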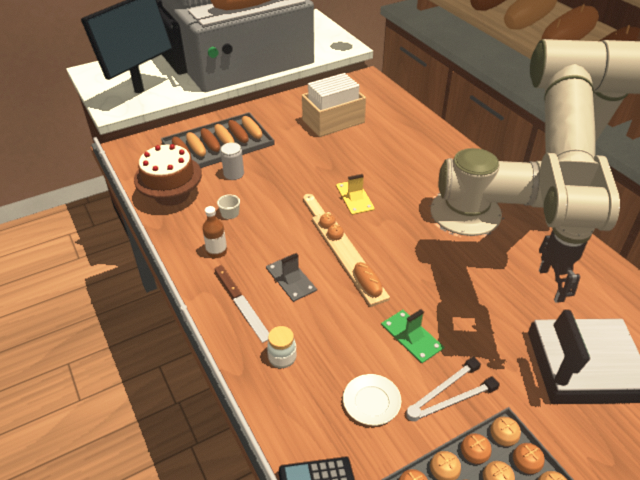

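View pics/a_side.png

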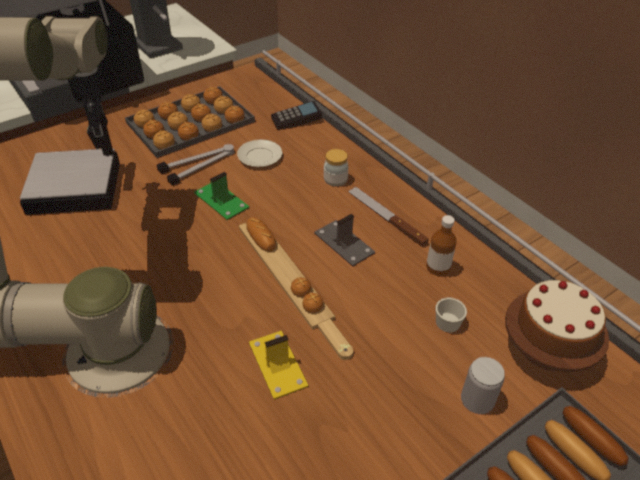

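View pics/a_wrist.png

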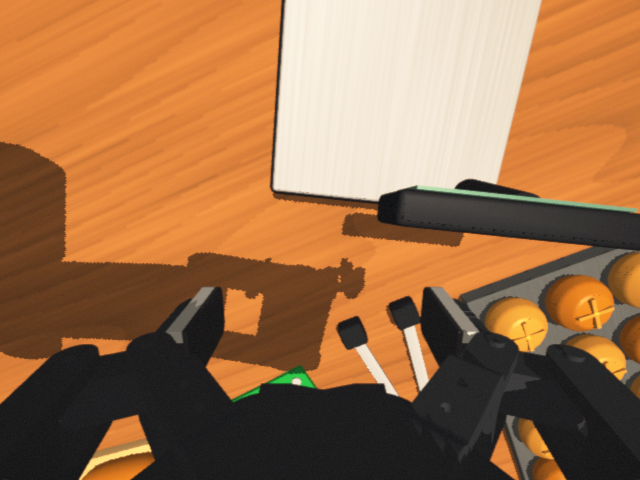

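The dark riser is at scene (291,272). The board runs from its handle end at (309,198) to its tip at (378,298), and the loaf is near the tip. Next I'll build a metric top-down map.

```bash
cat > h.py <<'E'
import numpy as np,cv2
def cloud(p,d,K,T):
    v,u=np.nonzero(d>0); z=d[v,u]
    c=np.stack([(u-K[0,2])*z/K[0,0],(v-K[1,2])*z/K[1,1],z,np.ones_like(z)])
    w=(np.linalg.inv(T)@c)[:3].T
    return w,p[v,u],u,v
def topdown(p,K,T,z,x0,x1,y0,y1,res):
    # image: cols = y decreasing, rows = x decreasing
    X=np.arange(x1,x0,-res);Y=np.arange(y1,y0,-res)
    yy,xx=np.meshgrid(Y,X)
    c=np.einsum('ij,jhw->ihw',T[:3],np.stack([xx,yy,np.full_like(xx,z),np.ones_like(xx)]))
    mu=(K[0,0]*c[0]/c[2]+K[0,2]).astype(np.float32);mv=(K[1,1]*c[1]/c[2]+K[1,2]).astype(np.float32)
    return cv2.remap(p,mu,mv,cv2.INTER_LINEAR)
E
python3 - <<'E'
from h import *
for n in ["scene","side"]:
    f=np.load(f"a_{n}.npz"); w,c,u,v=cloud(f['p'],f['d'],f['K'],f['camera_from_world'])
    tab=abs(w[:,2])<.01; print(n,"table z",np.median(w[tab,2]))
    for z,t in [(0.015,'b'),(0.09,'r')]:
        im=topdown(f['p'],f['K'],f['camera_from_world'],z,0.05,0.75,-0.4,0.4,0.00125)
        for i in range(0,8): cv2.putText(im,f"{0.4-i*.1:.1f}",(int(i*80),10),0,.35,(255,255,255));
        for i in range(7): cv2.putText(im,f"{0.75-i*.1:.2f}",(0,int(i*80)+4),0,.35,(255,255,255))
        cv2.imwrite(f"pics/td_{n}_{t}.png",im[:,:,::-1])
    hi=(w[:,0]>.1)&(w[:,0]<.75)&(w[:,1]>-.4)&(w[:,1]<.4)
    g=np.zeros((560,640),np.uint8); ww=w[hi]
    r=((0.75-ww[:,0])/.00125).astype(int).clip(0,559);q=((0.4-ww[:,1])/.00125).astype(int).clip(0,639)
    np.maximum.at(g,(r,q),(ww[:,2]*1500).clip(0,255).astype(np.uint8))
    cv2.imwrite(f"pics/hm_{n}.png",cv2.dilate(g,np.ones((3,3))))
E
```

```text
scene table z 0.00025084021132437684
side table z -0.0015595445150782261
```

View pics/td_scene_b.png

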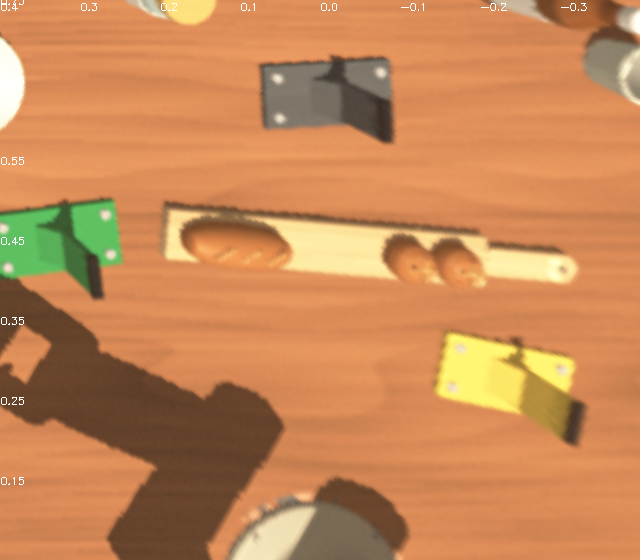

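View pics/td_side_b.png

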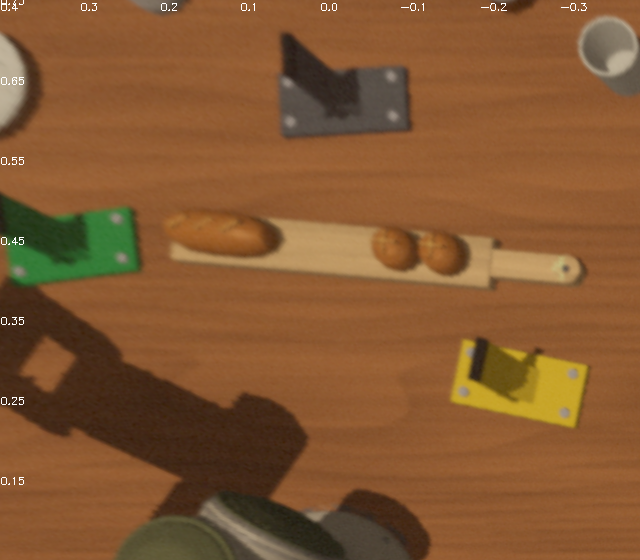

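View pics/td_side_r.png

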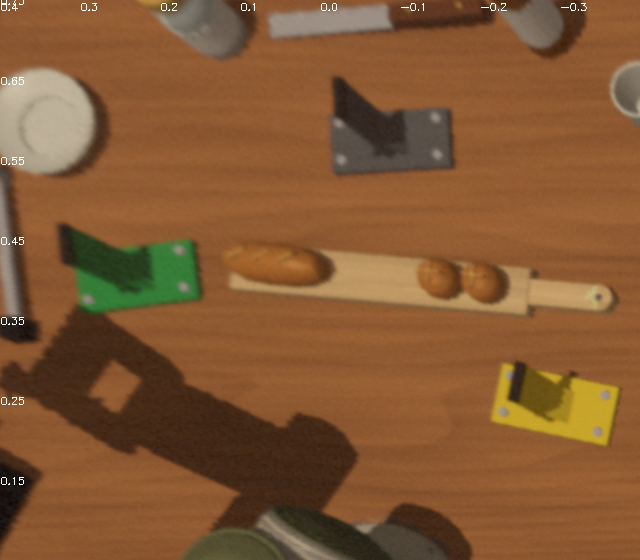

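View pics/hm_side.png

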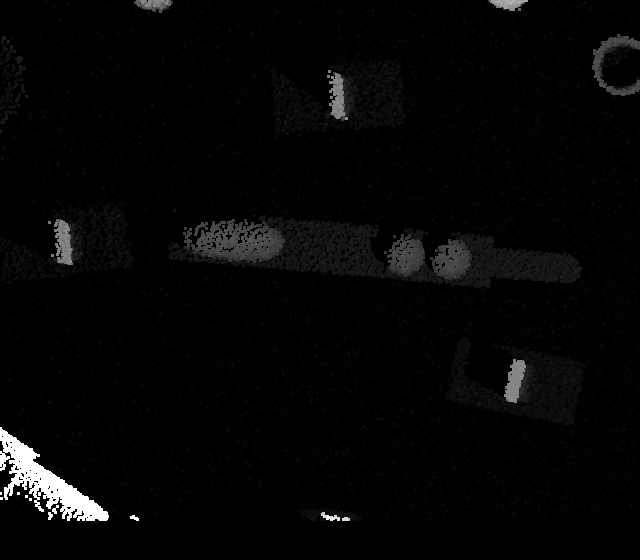

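```bash
python3 - <<'E'
from h import *
F={n:np.load(f"a_{n}.npz") for n in["scene","side"]}
for n,f in F.items():
    w,c,u,v=cloud(f['p'],f['d'],f['K'],f['camera_from_world']); c=c.astype(int)
    reg=(w[:,0]>.5)&(w[:,0]<.72)&(w[:,1]>-.15)&(w[:,1]<.12)
    m=reg&(w[:,2]>.084)&(w[:,2]<.1); q=w[m]
    print(n,"cap n",m.sum(),q.mean(0),cv2.minAreaRect((q[:,:2]*1000).astype(np.float32)),np.median(q[:,2]))
    hsv=cv2.cvtColor(f['p'],cv2.COLOR_RGB2HSV)[v,u]
    m=reg&(w[:,2]>.003)&(w[:,2]<.013)&(hsv[:,1]<70); q=w[m]
    print(" foot n",m.sum(),q.mean(0),cv2.minAreaRect((q[:,:2]*1000).astype(np.float32)))
    # corners by color on plane z=8mm
    regb=(w[:,0]>.36)&(w[:,0]<.55)&(w[:,1]>-.35)&(w[:,1]<.24)
    m=regb&(w[:,2]>.009)&(w[:,2]<.06); q=w[m]
    print(" board n",m.sum(),q.mean(0),cv2.minAreaRect((q[:,:2]*1000).astype(np.float32)))
    # board outline from intensity: topdown at z=15mm
    im=topdown(f['p'],f['K'],f['camera_from_world'],.015,.36,.54,-.34,.24,.001)
    cv2.imwrite(f"pics/bb_{n}.png",cv2.resize(im[:,:,::-1],None,fx=1.37,fy=1.37))
    im=topdown(f['p'],f['K'],f['camera_from_world'],.008,.54,.72,-.15,.11,.0005)
    cv2.imwrite(f"pics/rr_{n}.png",im[:,:,::-1])
    for nm,(a,b,cc,dd) in dict(beyond=(.66,1.0,-.5,.35)).items():
        m=(w[:,0]>a)&(w[:,0]<b)&(w[:,1]>cc)&(w[:,1]<dd)&(w[:,2]>.02)
        q=w[m]; g=np.zeros((70,170),np.uint8); g[((q[:,0]-a)/.005).astype(int),((q[:,1]-cc)/.005).astype(int)]=255
        k,l,st,ce=cv2.connectedComponentsWithStats(g)
        for s,e in zip(st[1:],ce[1:]):
            if s[4]>15:
                print("  obj y[%.3f %.3f] x[%.3f %.3f]"%(cc+s[0]*.005,cc+(s[0]+s[2])*.005,a+s[1]*.005,a+(s[1]+s[3])*.005), "zmax", q[(q[:,0]>a+s[1]*.005)&(q[:,0]<a+(s[1]+s[3])*.005)&(q[:,1]>cc+s[0]*.005)&(q[:,1]<cc+(s[0]+s[2])*.005),2].max())
E
```

```text
scene cap n 75 [ 0.62887771 -0.01568889  0.08949145] ((628.5533447265625, -16.198341369628906), (52.09233474731445, 17.07440757751465), 6.401482105255127) 0.08914140207256205
 foot n 645 [0.63600348 0.00362737 0.0081175 ] ((630.4479370117188, -12.644439697265625), (78.56383514404297, 161.468994140625), 3.467182159423828)
 board n 2295 [ 0.44548856 -0.00915334  0.02642037] ((457.32122802734375, -63.370025634765625), (169.46377563476562, 518.7735595703125), 0.11575929820537567)
  obj y[-0.420 -0.330] x[0.660 0.705] zmax 0.05578389921692484
  obj y[-0.500 -0.440] x[0.705 0.890] zmax 0.16350851308133896
  obj y[-0.245 -0.190] x[0.740 0.805] zmax 0.17625637933063842
  obj y[0.180 0.260] x[0.740 0.815] zmax 0.09926900904060099
  obj y[-0.150 -0.025] x[0.780 0.815] zmax 0.033506653466210734
  obj y[-0.500 0.350] x[0.935 0.970] zmax 0.0903024624001092
side cap n 74 [ 0.62851818 -0.02192572  0.08826479] ((627.9970092773438, -20.892366409301758), (55.81798553466797, 17.368946075439453), 6.906618118286133) 0.08825284997035954
 foot n 739 [ 0.62347762 -0.03226964  0.00667612] ((628.135498046875, -22.88580322265625), (78.94575500488281, 160.14434814453125), 4.814579486846924)
 board n 3414 [ 0.43033641 -0.07527111  0.02335362] ((435.2093200683594, -69.30276489257812), (513.5529174804688, 64.22952270507812), 85.16829681396484)
  obj y[-0.415 -0.340] x[0.660 0.710] zmax 0.05314532840421449
  obj y[-0.500 -0.450] x[0.710 0.845] zmax 0.16177033916576278
  obj y[-0.270 -0.205] x[0.735 0.800] zmax 0.17369882123802272
  obj y[0.170 0.245] x[0.735 0.815] zmax 0.09705205488987678
  obj y[-0.160 -0.035] x[0.780 0.815] zmax 0.025802052070409198
  obj y[-0.500 0.350] x[0.925 0.975] zmax 0.08661732151619406
```

View pics/bb_scene.png

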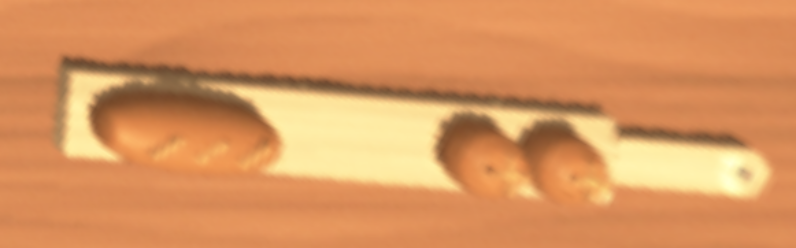

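View pics/bb_side.png

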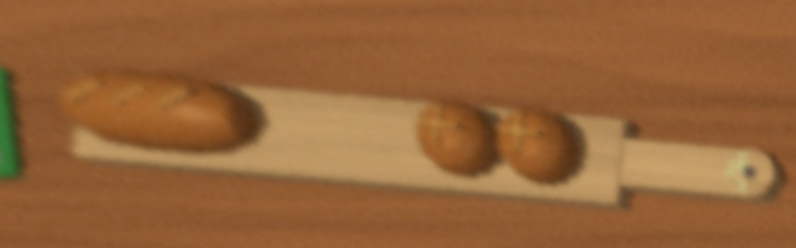

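View pics/rr_scene.png

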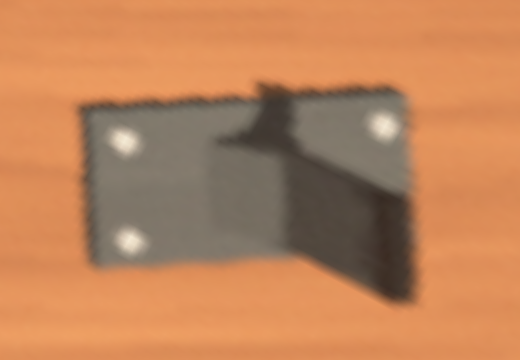

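View pics/rr_side.png

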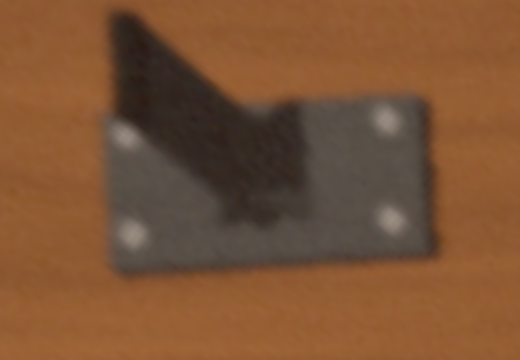

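The two fixed cameras disagree by about 8 mm in y but agree on the relative layout. The wrist camera will refine this: I'll move above and between the board and the riser.

```bash
cat >> h.py <<'E'
from scipy.spatial.transform import Rotation as Ro
def delta(s,pos,yaw_deg,cmd=None):
    """tool x at yaw_deg in world, tool z down"""
    p0=np.array(s['eef_pos']);R0=Ro.from_quat(s['orientation'])
    a=np.radians(yaw_deg);x=[np.cos(a),np.sin(a),0];z=[0,0,-1];y=np.cross(z,x)
    R=Ro.from_matrix(np.stack([x,y,z],1))
    return np.round(R0.inv().apply(np.array(pos)-p0),4).tolist(),np.round((R0.inv()*R).as_rotvec(),4).tolist()
def ypr(s):
    M=Ro.from_quat(s['orientation']).as_matrix()
    return np.degrees(np.arctan2(M[1,0],M[0,0])),M[:,2]
E
python3 - <<'E'
from h import *
from bench import arm
s=arm.observe(); print(ypr(s),delta(s,[.50,-.015,.25],85.2))
E
```

```text
(np.float64(157.3823262663761), array([-5.97757350e-04, -8.47153814e-04, -9.99999463e-01])) ([-0.4673, -0.3714, -0.0188], [-0.001, 0.0004, 1.2598])
```

Call:
apply_moves --deltas '[{"x": -0.0467, "y": -0.037, "z": -0.019, "wz": 0.126}, {"x": -0.0934, "y": -0.0743, "z": -0.019, "wz": 0.252}, {"x": -0.14, "y": -0.111, "z": -0.019, "wz": 0.378}, {"x": -0.187, "y": -0.149, "z": -0.019, "wz": 0.504}, {"x": -0.234, "y": -0.186, "z": -0.019, "wz": 0.63}, {"x": -0.28, "y": -0.223, "z": -0.019, "wz": 0.756}, {"x": -0.327, "y": -0.26, "z": -0.019, "wz": 0.882}, {"x": -0.374, "y": -0.297, "z": -0.019, "wz": 1.008}, {"x": -0.42, "y": -0.334, "z": -0.019, "wz": 1.134}, {"x": -0.467, "y": -0.371, "z": -0.019, "wz": 1.26}, {"x": -0.467, "y": -0.371, "z": -0.019, "wz": 1.26}, {"x": -0.467, "y": -0.371, "z": -0.019, "wz": 1.26}]'

```text
schema error: expected keys x, y, z, wx, wy, wz
```

```bash
python3 - <<'E'
from h import *
from bench import arm
s=arm.observe(); print(s['t'],s['eef_pos'],ypr(s)[0],np.round(s['ft_force'],2),np.round(s['torque'],3),np.round(s['qvel'],3))
c=arm.get_calibration('wrist'); p,d=arm.grab_frame('wrist'); np.savez('b_wrist.npz',p=p,d=d,**c); cv2.imwrite('pics/b_wrist.png',p[:,:,::-1])
w,cc,u,v=cloud(p,d,c['K'],c['camera_from_world'])
reg=(w[:,0]>.5)&(w[:,0]<.72)&(w[:,1]>-.15)&(w[:,1]<.12)
m=reg&(w[:,2]>.082)&(w[:,2]<.1); q=w[m]
print("table",np.median(w[abs(w[:,2])<.008,2]),"cap",m.sum(),cv2.minAreaRect((q[:,:2]*1000).astype(np.float32)),np.median(q[:,2]))
E
```

```text
0.15 [0.21141766 0.5075149  0.23088113] 157.3823262663761 [-0.24  0.   -0.24] [-0.003 -0.034 -0.023] [ 0.001 -0.001 -0.002  0.    -0.001 -0.   ]
table -0.0002965756272796938 cap 0 ((0.0, 0.0), (0.0, 0.0), 0.0) nan
  return _methods._mean(a, axis=axis, dtype=dtype,
  ret = ret.dtype.type(ret / rcount)
```

View pics/b_wrist.png

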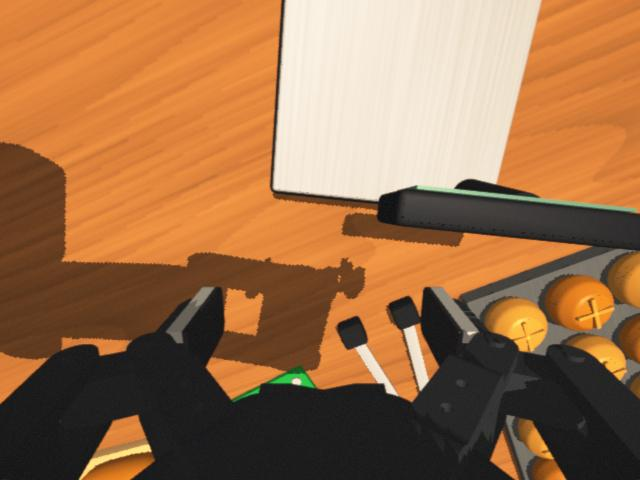

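All keys are required, so the move was refused and the picture is unchanged. I'll resend it with every key.

Call:
apply_moves --deltas '[{"x": -0.0467, "y": -0.037, "z": -0.019, "wx": 0, "wy": 0, "wz": 0.126}, {"x": -0.0934, "y": -0.0743, "z": -0.019, "wx": 0, "wy": 0, "wz": 0.252}, {"x": -0.14, "y": -0.111, "z": -0.019, "wx": 0, "wy": 0, "wz": 0.378}, {"x": -0.187, "y": -0.149, "z": -0.019, "wx": 0, "wy": 0, "wz": 0.504}, {"x": -0.234, "y": -0.186, "z": -0.019, "wx": 0, "wy": 0, "wz": 0.63}, {"x": -0.28, "y": -0.223, "z": -0.019, "wx": 0, "wy": 0, "wz": 0.756}, {"x": -0.327, "y": -0.26, "z": -0.019, "wx": 0, "wy": 0, "wz": 0.882}, {"x": -0.374, "y": -0.297, "z": -0.019, "wx": 0, "wy": 0, "wz": 1.008}, {"x": -0.42, "y": -0.334, "z": -0.019, "wx": 0, "wy": 0, "wz": 1.134}, {"x": -0.467, "y": -0.371, "z": -0.019, "wx": 0, "wy": 0, "wz": 1.26}, {"x": -0.467, "y": -0.371, "z": -0.019, "wx": 0, "wy": 0, "wz": 1.26}, {"x": -0.467, "y": -0.371, "z": -0.019, "wx": 0, "wy": 0, "wz": 1.26}]'

```text
t: 1.7
eef_pos: [0.4995, -0.0141, 0.2501]
orientation: [0.736, 0.677, -0.0, -0.0]
ft_force: [0.4, 1.0, 0.4]
grip_width: 0.0853
```

```bash
python3 - <<'E'
from h import *
from bench import arm
s=arm.observe(); print(s['t'],s['eef_pos'],ypr(s)[0],np.round(s['ft_force'],2),np.round(s['torque'],3),np.round(s['qvel'],3))
c=arm.get_calibration('wrist'); p,d=arm.grab_frame('wrist'); np.savez('b_wrist.npz',p=p,d=d,**c); cv2.imwrite('pics/b_wrist.png',p[:,:,::-1])
w,cc,u,v=cloud(p,d,c['K'],c['camera_from_world'])
reg=(w[:,0]>.5)&(w[:,0]<.72)&(w[:,1]>-.15)&(w[:,1]<.12)
m=reg&(w[:,2]>.082)&(w[:,2]<.1); q=w[m]
print("table",np.median(w[abs(w[:,2])<.008,2]),"cap",m.sum())
if m.sum(): print(cv2.minAreaRect((q[:,:2]*1000).astype(np.float32)),np.median(q[:,2]))
E
```

```text
1.7 [ 0.49952782 -0.01406157  0.25009337] 85.21452444692632 [0.4  1.05 0.4 ] [0.015 0.02  0.009] [ 0.026 -0.015  0.008 -0.001 -0.001  0.   ]
table -0.00026944509840359787 cap 785
((630.2470703125, -16.263132095336914), (50.710994720458984, 12.733017921447754), 3.566270351409912) 0.0895462650438838
```

View pics/b_wrist.png

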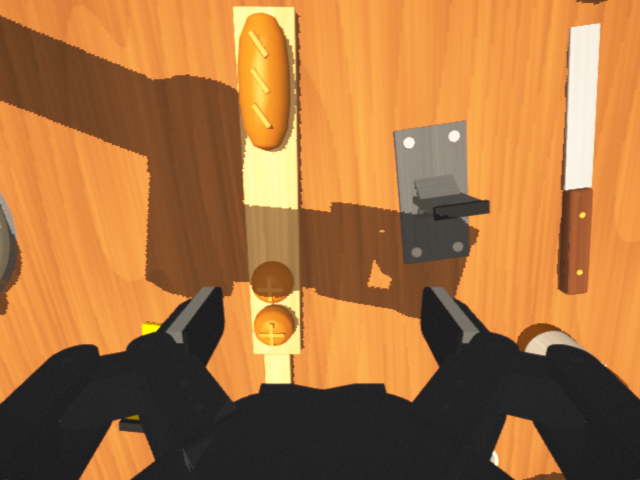

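The wrist view shows the riser cap clearly at (462,210), and the board runs vertically at columns 235–300. The fitted cap centre is (0.630, −0.016), with the edge yawed 3.6°. Next I'll fit the board.

```bash
python3 - <<'E'
from h import *
f=np.load('b_wrist.npz');w,c,u,v=cloud(f['p'],f['d'],f['K'],f['camera_from_world'])
m=(w[:,0]>.37)&(w[:,0]<.53)&(w[:,1]>-.205)&(w[:,1]<.25)&(w[:,2]>.009)&(w[:,2]<.022)&(v<352)
q=w[m]; print(m.sum(),np.median(q[:,2]))
# bin edges along length
a=np.radians(85.2)
for it in range(4):
    ex=np.array([np.cos(a),np.sin(a)]);ey=np.array([-np.sin(a),np.cos(a)])
    L=q[:,:2]@ex;W=q[:,:2]@ey
    B=[];
    for l in np.arange(L.min()+.02,L.max()-.02,.008):
        k=(L>l)&(L<l+.008)
        if k.sum()>5:B.append((l+.004,np.percentile(W[k],1),np.percentile(W[k],99)))
    B=np.array(B); ok=(B[:,2]-B[:,1]>.055)&(B[:,2]-B[:,1]<.07); B=B[ok]
    p=np.polyfit(B[:,0],(B[:,1]+B[:,2])/2,1); a+=np.arctan(p[0])
print("yaw",np.degrees(a),"width",np.median(B[:,2]-B[:,1]),len(B))
ex=np.array([np.cos(a),np.sin(a)]);ey=np.array([-np.sin(a),np.cos(a)])
L=q[:,:2]@ex;W=q[:,:2]@ey
wc=np.median((B[:,1]+B[:,2])/2); tip=np.percentile(L,99.7)
mid=(tip-.2)*ex+wc*ey; print("tip L",tip,"back of blade",np.percentile(L,.3)-tip,"mid",mid,"tip",tip*ex+wc*ey)
# loaf and rolls
m=(w[:,0]>.37)&(w[:,0]<.53)&(w[:,1]>-.24)&(w[:,1]<.25)&(w[:,2]>.03)&(w[:,2]<.06)&(v<352)
l=(w[m][:,:2]-mid)@ex; print("loaf",l[l>0].min(),l[l>0].max(),"rolls",l[l<0].min(),l[l<0].max())
E
```

```text
10025 0.014636046713669193
yaw 85.07282767249514 width 0.06092408667831012 45
tip L 0.2283845206404469 back of blade -0.39412805411642093 mid [ 0.44074147 -0.00950564] tip [0.45791936 0.1897553 ]
loaf 0.0618913959661232 0.18944531056362104 rolls -0.1693781845288015 -0.06474390663317123
```

```bash
python3 - <<'E'
from h import *
from bench import arm
f=np.load('b_wrist.npz');w,c,u,v=cloud(f['p'],f['d'],f['K'],f['camera_from_world'])
k=(w[:,2]>.2)&(v>270)&(v<420)
o=np.array([.4995,-.0141,.2501]);R=Ro.from_quat([.736,.677,0,0])
t=R.inv().apply(w[k]-o); uu=u[k]
for side in (uu<320,uu>320):
    q=t[side]; print(q.shape,"x",np.percentile(q[:,0],[1,99]),"zmax",np.percentile(q[:,2],[95,99,100]))
    e=q[q[:,2]>np.percentile(q[:,2],97)]; print(e.mean(0),e[:,0].min(),e[:,0].max(),e[:,1].min(),e[:,1].max())
s=arm.observe(); print(delta(s,[.4407,-.0095,.10],85.1))
E
```

```text
(20198, 3) x [-0.0064328  0.0193165] zmax [-0.02944511 -0.01833034 -0.01244442]
[ 0.00423437 -0.04403253 -0.0197138 ] -0.00991403737468686 0.013029476736141058 -0.05613384557910432 -0.042088551578120165
(20264, 3) x [-0.00638094  0.01941874] zmax [-0.02948543 -0.01828505 -0.01203452]
[ 0.00432578  0.04421032 -0.01963425] -0.010244110738412157 0.012996644788836083 0.04230235215669203 0.0563765288275163
([-0.0008, -0.0587, 0.1503], [-0.0005, -0.0003, 0.0029])
```

Call:
apply_moves --deltas '[{"x": 0, "y": -0.03, "z": 0.04, "wx": 0, "wy": 0, "wz": 0.002}, {"x": -0.001, "y": -0.0587, "z": 0.09, "wx": 0, "wy": 0, "wz": 0.003}, {"x": -0.001, "y": -0.0587, "z": 0.14, "wx": 0, "wy": 0, "wz": 0.003}, {"x": -0.001, "y": -0.0587, "z": 0.185, "wx": 0, "wy": 0, "wz": 0.003}, {"x": -0.001, "y": -0.0587, "z": 0.215, "wx": 0, "wy": 0, "wz": 0.003}, {"x": -0.001, "y": -0.0587, "z": 0.235, "wx": 0, "wy": 0, "wz": 0.003}, {"x": -0.001, "y": -0.0587, "z": 0.246, "wx": 0, "wy": 0, "wz": 0.003}, {"x": -0.001, "y": -0.0587, "z": 0.25, "wx": 0, "wy": 0, "wz": 0.003}, {"x": -0.001, "y": -0.0587, "z": 0.25, "wx": 0, "wy": 0, "wz": 0.003}]' --hand 1 --newtons 40

```text
t: 2.88
eef_pos: [0.4415, -0.0103, 0.0007]
orientation: [0.737, 0.676, 0.0, 0.0]
ft_force: [0.3, 0.5, 1.1]
grip_width: 0.0849
```

```bash
cat > look.py <<'E'
import sys
from h import *
from bench import arm
n=sys.argv[1]
s=arm.observe(); print(round(s['t'],2),np.round(s['eef_pos'],4),np.round(ypr(s)[0],2),np.round(s['ft_force'],2),np.round(s['torque'],3),'w',round(float(s['grip_width']),4))
for cam in sys.argv[2:]:
    c=arm.get_calibration(cam); p,d=arm.grab_frame(cam); np.savez(f'{n}_{cam}.npz',p=p,d=d,**c); cv2.imwrite(f'pics/{n}_{cam}.png',p[:,:,::-1])
E
cat > ft.py <<'E'
import sys
from h import *
from bench import arm
F=[];M=[]
for i in range(int(sys.argv[1])):
    arm.grab_frame('wrist'); s=arm.observe(); F.append(s['ft_force']);M.append(s['torque'])
F=np.array(F);M=np.array(M);n=len(F)
print('t',s['t'],'F',F.mean(0).round(3),'sd',F.std(0).round(3),'M',M.mean(0).round(4),'sd',M.std(0).round(4),'pos',np.round(s['eef_pos'],4),'w',s['grip_width'])
print('M in tool axes',Ro.from_quat(s['orientation']).inv().apply(M.mean(0)).round(4))
E
python3 look.py c wrist; python3 ft.py 10
```

```text
2.88 [ 0.4415 -0.0103  0.0007] 85.05 [0.32 0.49 1.08] [ 0.031 -0.009  0.009] w 0.0849
t 3.425 F [-0.275  0.23  -0.001] sd [0.355 0.537 0.506] M [-0.0128  0.     -0.0168] sd [0.0282 0.0304 0.0222] pos [ 4.414e-01 -1.050e-02  4.000e-04] w 0.08582641708487591
M in tool axes [-0.0011 -0.0127  0.0168]
```

View pics/c_wrist.png

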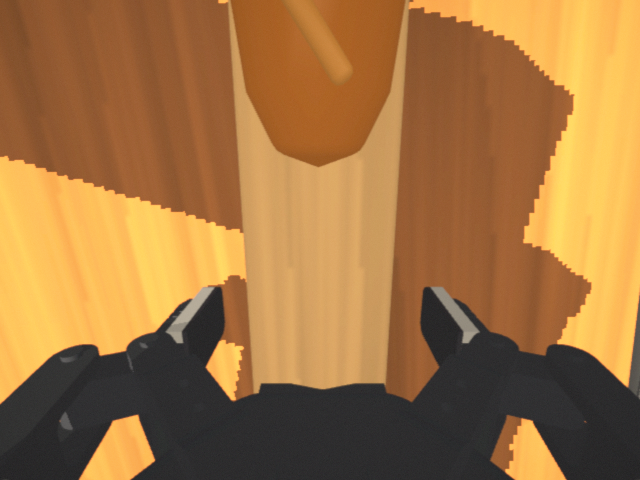

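The board is centred between the fingers, at columns 247–393 midway between them. I'll close now, going 3 mm lower.

Call:
apply_moves --deltas '[{"x": 0, "y": 0, "z": 0.002, "wx": 0, "wy": 0, "wz": 0}, {"x": 0, "y": 0, "z": 0.003, "wx": 0, "wy": 0, "wz": 0}, {"x": 0, "y": 0, "z": 0.003, "wx": 0, "wy": 0, "wz": 0}, {"x": 0, "y": 0, "z": 0.003, "wx": 0, "wy": 0, "wz": 0}, {"x": 0, "y": 0, "z": 0.003, "wx": 0, "wy": 0, "wz": 0}, {"x": 0, "y": 0, "z": 0.003, "wx": 0, "wy": 0, "wz": 0}, {"x": 0, "y": 0, "z": 0.003, "wx": 0, "wy": 0, "wz": 0}]' --hand -1 --newtons 70

```text
t: 4.3
eef_pos: [0.4412, -0.0104, -0.002]
orientation: [0.737, 0.676, 0.0, 0.0]
ft_force: [-2.9, -0.4, 15.1]
grip_width: 0.0601
```

```bash
python3 look.py d wrist; python3 - <<'E'
from h import *
f=np.load('d_wrist.npz');w,c,u,v=cloud(f['p'],f['d'],f['K'],f['camera_from_world'])
g=c.max(1)<110
for sd in ((u<320),(u>320)):
    q=w[g&sd&(abs(w[:,0]-.44)<.06)&(abs(w[:,0]-.44)>.028)&(abs(w[:,1]+.01)<.02)]; print(np.percentile(q[:,2],[0,1,5,20]))
E
```

```text
4.3 [ 0.4412 -0.0104 -0.002 ] 85.02 [-2.86 -0.42 15.12] [ 0.08   0.633 -0.048] w 0.0601
[0.00921554 0.01955401 0.0373152  0.05645585]
[0.00878072 0.01785153 0.03250894 0.05606747]
```

View pics/d_wrist.png

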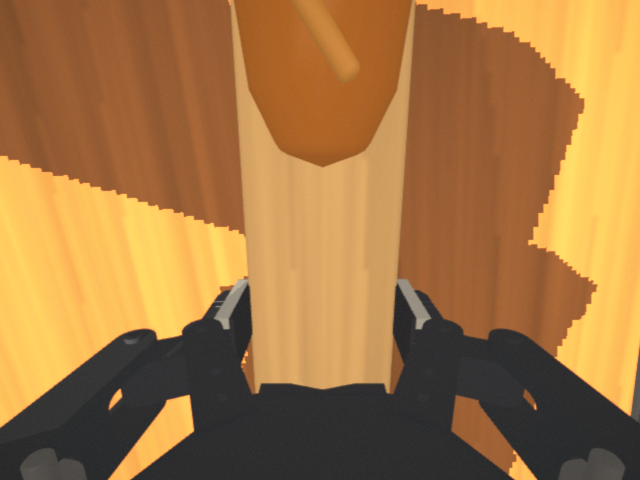

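The pads have closed on the board at both sides (columns 250 and 395). I'll lift 60 mm.

Call:
apply_moves --deltas '[{"x": 0, "y": 0, "z": -0.005, "wx": 0, "wy": 0, "wz": 0}, {"x": 0, "y": 0, "z": -0.015, "wx": 0, "wy": 0, "wz": 0}, {"x": 0, "y": 0, "z": -0.03, "wx": 0, "wy": 0, "wz": 0}, {"x": 0, "y": 0, "z": -0.045, "wx": 0, "wy": 0, "wz": 0}, {"x": 0, "y": 0, "z": -0.055, "wx": 0, "wy": 0, "wz": 0}, {"x": 0, "y": 0, "z": -0.06, "wx": 0, "wy": 0, "wz": 0}, {"x": 0, "y": 0, "z": -0.06, "wx": 0, "wy": 0, "wz": 0}]'

```text
t: 5.22
eef_pos: [0.4413, -0.0105, 0.0574]
orientation: [0.737, 0.676, 0.0, 0.0]
ft_force: [0.3, 0.3, -3.7]
grip_width: 0.06
```

```bash
python3 look.py e wrist side; python3 ft.py 20; python3 - <<'E'
from h import *
f=np.load('e_wrist.npz');w,c,u,v=cloud(f['p'],f['d'],f['K'],f['camera_from_world'])
k=(abs(u-320)<60)&(v>180)&(v<375); q=w[k]; A=np.c_[q[:,0]-.441,q[:,1]+.0104,np.ones(len(q))]
print("top plane slopes dx,dy,z", np.linalg.lstsq(A,q[:,2],rcond=None)[0], q[:,1].min(),q[:,1].max())
E
```

```text
5.22 [ 0.4413 -0.0105  0.0574] 85.01 [ 0.32  0.29 -3.75] [-0.008  0.049  0.042] w 0.06
t 6.325 F [-0.05   0.076 -3.517] sd [0.419 0.371 0.481] M [ 0.0475  0.0065 -0.0034] sd [0.0311 0.0323 0.0288] pos [ 0.4413 -0.0105  0.0573] w 0.06030803091334768
M in tool axes [0.0106 0.0468 0.0034]
top plane slopes dx,dy,z [-0.00028632  0.00282782  0.07392395] -0.0433433507697037 0.046760398060251465
```

View pics/e_side.png

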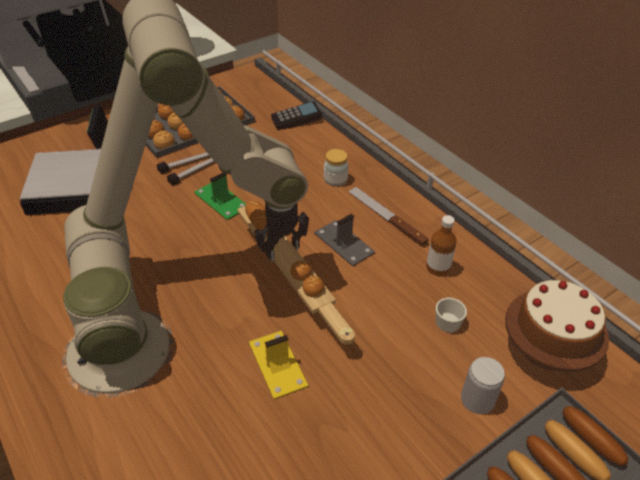

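The board is level in the grip and weighs about 3.5 N, with its centre of mass roughly 15 mm toward the handle. I'll take more readings, set it back down for a baseline, and regrip near the centre of mass.

```bash
python3 ft.py 60
```

```text
t 9.325 F [-0.019  0.016 -3.635] sd [0.529 0.605 0.552] M [ 0.0334 -0.0042 -0.0073] sd [0.0334 0.0274 0.0263] pos [ 0.4413 -0.0105  0.0573] w 0.06019787778194279
M in tool axes [-0.0013  0.0336  0.0073]
```

Call:
apply_moves --deltas '[{"x": 0, "y": 0, "z": 0.02, "wx": 0, "wy": 0, "wz": 0}, {"x": 0, "y": 0, "z": 0.04, "wx": 0, "wy": 0, "wz": 0}, {"x": 0, "y": 0, "z": 0.05, "wx": 0, "wy": 0, "wz": 0}, {"x": 0, "y": 0, "z": 0.055, "wx": 0, "wy": 0, "wz": 0}, {"x": 0, "y": 0, "z": 0.058, "wx": 0, "wy": 0, "wz": 0}, {"x": 0, "y": 0, "z": 0.0595, "wx": 0, "wy": 0, "wz": 0}, {"x": 0, "y": 0, "z": 0.0595, "wx": 0, "wy": 0, "wz": 0}]'

```text
t: 10.2
eef_pos: [0.4415, -0.0105, -0.0018]
orientation: [0.737, 0.676, 0.0, 0.0]
ft_force: [-0.2, 1.3, -1.3]
grip_width: 0.06
```

Call:
apply_moves --deltas '[{"x": 0, "y": 0, "z": 0, "wx": 0, "wy": 0, "wz": 0}, {"x": 0, "y": 0, "z": 0, "wx": 0, "wy": 0, "wz": 0}, {"x": 0, "y": 0, "z": 0, "wx": 0, "wy": 0, "wz": 0}, {"x": -0.005, "y": 0, "z": 0, "wx": 0, "wy": 0, "wz": 0}, {"x": -0.01, "y": 0, "z": 0, "wx": 0, "wy": 0, "wz": 0}, {"x": -0.015, "y": 0, "z": 0, "wx": 0, "wy": 0, "wz": 0}, {"x": -0.015, "y": 0, "z": 0, "wx": 0, "wy": 0, "wz": 0}, {"x": -0.015, "y": 0, "z": 0, "wx": 0, "wy": 0, "wz": 0}]' --hand 1

```text
t: 11.2
eef_pos: [0.44, -0.0254, -0.0022]
orientation: [0.737, 0.676, -0.0, -0.0]
ft_force: [-0.4, -0.3, 0.2]
grip_width: 0.0853
```

```bash
python3 look.py g wrist; python3 ft.py 60
```

```text
11.2 [ 0.44   -0.0254 -0.0022] 85.01 [-0.35 -0.32  0.23] [ 0.013 -0.033  0.029] w 0.0853
t 14.25 F [ 0.008 -0.119 -0.035] sd [0.53  0.473 0.479] M [ 0.0042  0.0027 -0.0038] sd [0.029  0.0293 0.0285] pos [ 0.4401 -0.0254 -0.0022] w 0.08559332006079234
M in tool axes [0.003  0.004  0.0038]
```

View pics/g_wrist.png

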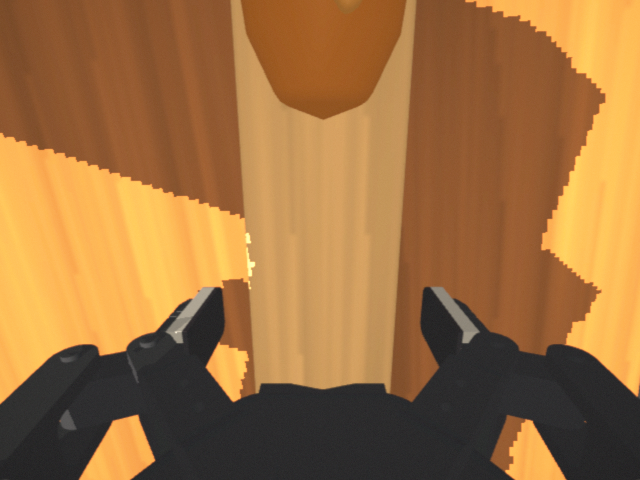

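Combined readings give a centre of mass at −10 mm (±1.5) from the first grip. I'll shift +5 mm, regrip, and lift clear of the riser height.

Call:
apply_moves --deltas '[{"x": 0.005, "y": 0, "z": 0, "wx": 0, "wy": 0, "wz": 0}, {"x": 0.005, "y": 0, "z": 0, "wx": 0, "wy": 0, "wz": 0}, {"x": 0.005, "y": 0, "z": 0, "wx": 0, "wy": 0, "wz": 0}, {"x": 0.005, "y": 0, "z": 0, "wx": 0, "wy": 0, "wz": 0}, {"x": 0.005, "y": 0, "z": 0, "wx": 0, "wy": 0, "wz": 0}, {"x": 0.005, "y": 0, "z": 0, "wx": 0, "wy": 0, "wz": 0}, {"x": 0.005, "y": 0, "z": 0, "wx": 0, "wy": 0, "wz": 0}]' --hand -1 --newtons 50

```text
t: 15.12
eef_pos: [0.4405, -0.0199, -0.0018]
orientation: [0.737, 0.676, 0.0, -0.0]
ft_force: [-0.4, 4.4, 6.5]
grip_width: 0.0606
```

Call:
apply_moves --deltas '[{"x": 0, "y": 0, "z": -0.01, "wx": 0, "wy": 0, "wz": 0}, {"x": 0, "y": 0, "z": -0.025, "wx": 0, "wy": 0, "wz": 0}, {"x": 0, "y": 0, "z": -0.045, "wx": 0, "wy": 0, "wz": 0}, {"x": 0, "y": 0, "z": -0.065, "wx": 0, "wy": 0, "wz": 0}, {"x": 0, "y": 0, "z": -0.085, "wx": 0, "wy": 0, "wz": 0}, {"x": 0, "y": 0, "z": -0.105, "wx": 0, "wy": 0, "wz": 0}, {"x": 0, "y": 0, "z": -0.12, "wx": 0, "wy": 0, "wz": 0}, {"x": 0, "y": 0, "z": -0.13, "wx": 0, "wy": 0, "wz": 0}, {"x": 0, "y": 0, "z": -0.13, "wx": 0, "wy": 0, "wz": 0}]'

```text
t: 16.25
eef_pos: [0.4405, -0.0204, 0.1282]
orientation: [0.737, 0.676, 0.0, 0.0]
ft_force: [0.5, 0.3, -3.2]
grip_width: 0.0607
```

```bash
python3 look.py k wrist; python3 ft.py 60; python3 - <<'E'
from h import *
from bench import arm
s=arm.observe(); print(delta(s,[.6302,-.0163,.128],93.6))
f=np.load('k_wrist.npz');w,c,u,v=cloud(f['p'],f['d'],f['K'],f['camera_from_world'])
k=(abs(u-320)<60)&(v>130)&(v<375); q=w[k]; A=np.c_[q[:,0]-.441,q[:,1]+.0204,np.ones(len(q))]
print("top plane", np.linalg.lstsq(A,q[:,2],rcond=None)[0])
E
```

```text
16.25 [ 0.4405 -0.0204  0.1282] 85.02 [ 0.5   0.28 -3.24] [ 0.039  0.006 -0.036] w 0.0607
t 19.3 F [-0.019 -0.04  -3.687] sd [0.434 0.497 0.538] M [ 0.0012  0.006  -0.0037] sd [0.0277 0.0286 0.0276] pos [ 0.4405 -0.0204  0.1278] w 0.060558810759361266
M in tool axes [0.0061 0.0007 0.0037]
([0.0206, 0.1887, -0.0002], [-0.0, 0.0, -0.1498])
top plane [0.00032968 0.00465817 0.14465918]
```

The residual moment is zero within about 0.5 mm, so the grip sits over the centre of mass. I'll carry the board over the riser and turn it square.

Call:
apply_moves --deltas '[{"x": 0.002, "y": 0.015, "z": 0, "wx": 0, "wy": 0, "wz": -0.015}, {"x": 0.004, "y": 0.04, "z": 0, "wx": 0, "wy": 0, "wz": -0.03}, {"x": 0.008, "y": 0.07, "z": 0, "wx": 0, "wy": 0, "wz": -0.05}, {"x": 0.011, "y": 0.1, "z": 0, "wx": 0, "wy": 0, "wz": -0.075}, {"x": 0.014, "y": 0.13, "z": 0, "wx": 0, "wy": 0, "wz": -0.1}, {"x": 0.017, "y": 0.155, "z": 0, "wx": 0, "wy": 0, "wz": -0.125}, {"x": 0.019, "y": 0.175, "z": 0, "wx": 0, "wy": 0, "wz": -0.14}, {"x": 0.0206, "y": 0.1887, "z": 0, "wx": 0, "wy": 0, "wz": -0.15}, {"x": 0.0206, "y": 0.1887, "z": 0, "wx": 0, "wy": 0, "wz": -0.15}, {"x": 0.0206, "y": 0.1887, "z": 0, "wx": 0, "wy": 0, "wz": -0.15}]'

```text
t: 20.55
eef_pos: [0.6296, -0.0162, 0.1276]
orientation: [0.685, 0.729, -0.0, -0.0]
ft_force: [-1.0, -1.0, -2.9]
grip_width: 0.0605
```

```bash
python3 look.py m wrist side scene; python3 - <<'E'
from h import *
for n in ('side','scene','wrist'):
    f=np.load(f'm_{n}.npz');w,c,u,v=cloud(f['p'],f['d'],f['K'],f['camera_from_world'])
    k=(abs(w[:,0]-.63)<.05)&(abs(w[:,1])<.33)&(w[:,2]>.138)&(w[:,2]<.152); q=w[k]
    if k.sum()<20: continue
    A=np.c_[q[:,0]-.63,q[:,1],np.ones(len(q))];  print(n,k.sum(),np.linalg.lstsq(A,q[:,2],rcond=None)[0])
    m=(abs(w[:,0]-.63)<.05)&(abs(w[:,1])<.1)&(w[:,2]>.084)&(w[:,2]<.096); print(m.sum(), w[m].mean(0) if m.sum() else '')
E
```

```text
20.55 [ 0.6296 -0.0162  0.1276] 93.6 [-0.99 -1.03 -2.95] [ 0.04   0.013 -0.025] w 0.0605
side 1862 [-0.00074864  0.00146678  0.14308335]
41 [ 0.61847226 -0.02185534  0.08726457]
scene 1393 [-6.20525377e-03 -9.70036367e-05  1.44259771e-01]
22 [ 0.64713922 -0.01460923  0.08937527]
wrist 45083 [-0.00195951 -0.00090424  0.14407504]
0
```

View pics/m_side.png

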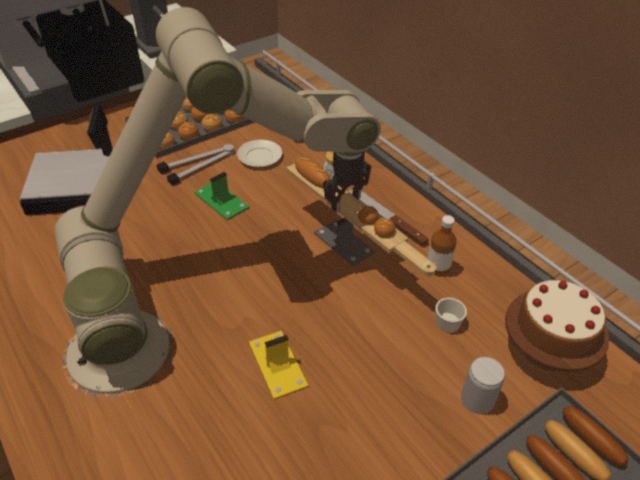

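View pics/m_scene.png

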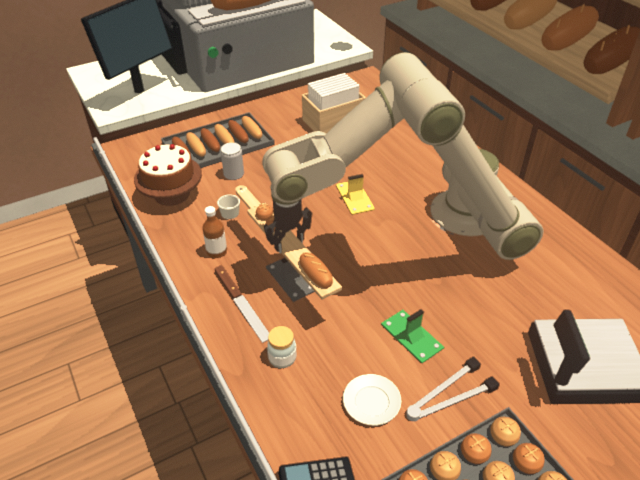

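Both views show the board level above the riser. Next I'll lower it to just above the edge, then ease down in 1 mm steps.

Call:
apply_moves --deltas '[{"x": 0, "y": 0.0005, "z": 0.006, "wx": 0, "wy": 0, "wz": 0}, {"x": 0, "y": 0.0005, "z": 0.014, "wx": 0, "wy": 0, "wz": 0}, {"x": 0, "y": 0.0005, "z": 0.022, "wx": 0, "wy": 0, "wz": 0}, {"x": 0, "y": 0.0005, "z": 0.028, "wx": 0, "wy": 0, "wz": 0}, {"x": 0, "y": 0.0005, "z": 0.032, "wx": 0, "wy": 0, "wz": 0}, {"x": 0, "y": 0.0005, "z": 0.035, "wx": 0, "wy": 0, "wz": 0}, {"x": 0, "y": 0.0005, "z": 0.036, "wx": 0, "wy": 0, "wz": 0}, {"x": 0, "y": 0.0005, "z": 0.036, "wx": 0, "wy": 0, "wz": 0}]'

```text
t: 21.7
eef_pos: [0.6308, -0.0163, 0.0919]
orientation: [0.684, 0.729, 0.0, 0.0]
ft_force: [-0.1, -0.6, -3.2]
grip_width: 0.0605
```

```bash
python3 ft.py 15
```

```text
t 22.45 F [ 0.152 -0.082 -3.544] sd [0.38  0.348 0.333] M [-0.0084 -0.0128 -0.0062] sd [0.0338 0.0227 0.0286] pos [ 0.6307 -0.0163  0.0918] w 0.06063440504492306
M in tool axes [-0.0123 -0.0092  0.0062]
```

Call:
apply_moves --deltas '[{"x": 0, "y": 0, "z": 0.0005, "wx": 0, "wy": 0, "wz": 0}, {"x": 0, "y": 0, "z": 0.001, "wx": 0, "wy": 0, "wz": 0}, {"x": 0, "y": 0, "z": 0.0015, "wx": 0, "wy": 0, "wz": 0}, {"x": 0, "y": 0, "z": 0.0015, "wx": 0, "wy": 0, "wz": 0}]'

```text
t: 22.95
eef_pos: [0.6307, -0.0163, 0.0903]
orientation: [0.685, 0.729, -0.0, -0.0]
ft_force: [0.9, 0.1, -4.0]
grip_width: 0.0608
```

```bash
python3 ft.py 10
```

```text
t 23.45 F [-0.27   0.204 -3.731] sd [0.538 0.52  0.659] M [ 0.0036  0.0153 -0.0026] sd [0.0396 0.0294 0.0358] pos [ 0.6307 -0.0163  0.0903] w 0.06047243619942061
M in tool axes [0.015  0.0046 0.0026]
```

Call:
apply_moves --deltas '[{"x": 0, "y": 0, "z": 0.0005, "wx": 0, "wy": 0, "wz": 0}, {"x": 0, "y": 0, "z": 0.001, "wx": 0, "wy": 0, "wz": 0}, {"x": 0, "y": 0, "z": 0.001, "wx": 0, "wy": 0, "wz": 0}]'

```text
t: 23.82
eef_pos: [0.6307, -0.0163, 0.0893]
orientation: [0.684, 0.729, -0.0, -0.0]
ft_force: [0.5, 0.3, -3.4]
grip_width: 0.0602
```

```bash
python3 ft.py 8
```

```text
t 24.225 F [-0.267  0.03  -3.369] sd [0.379 0.476 0.699] M [ 0.0039 -0.0107 -0.0183] sd [0.0255 0.0212 0.0209] pos [ 0.6307 -0.0163  0.0893] w 0.060686944247601335
M in tool axes [-0.0109  0.0032  0.0183]
```

Call:
apply_moves --deltas '[{"x": 0, "y": 0, "z": 0.0005, "wx": 0, "wy": 0, "wz": 0}, {"x": 0, "y": 0, "z": 0.0005, "wx": 0, "wy": 0, "wz": 0}, {"x": 0, "y": 0, "z": 0.0005, "wx": 0, "wy": 0, "wz": 0}]'

```text
t: 24.6
eef_pos: [0.6307, -0.0163, 0.0888]
orientation: [0.684, 0.729, -0.0, -0.0]
ft_force: [-0.9, -1.0, -3.0]
grip_width: 0.0607
```

```bash
python3 ft.py 8
```

```text
t 25.0 F [ 0.388  0.059 -3.534] sd [0.25  0.373 0.416] M [-0.0012  0.0115  0.0118] sd [0.0233 0.016  0.0312] pos [ 0.6307 -0.0163  0.0888] w 0.06043423464949577
M in tool axes [ 0.0115 -0.0005 -0.0118]
```

Call:
apply_moves --deltas '[{"x": 0, "y": 0, "z": 0.0005, "wx": 0, "wy": 0, "wz": 0}, {"x": 0, "y": 0, "z": 0.0005, "wx": 0, "wy": 0, "wz": 0}, {"x": 0, "y": 0, "z": 0.0005, "wx": 0, "wy": 0, "wz": 0}]'

```text
t: 25.38
eef_pos: [0.6307, -0.0163, 0.0883]
orientation: [0.684, 0.729, -0.0, -0.0]
ft_force: [-0.9, -0.2, -3.3]
grip_width: 0.0603
```

```bash
python3 ft.py 6
```

```text
t 25.675 F [ 0.007 -0.081 -3.54 ] sd [0.556 0.463 0.531] M [ 0.0293 -0.0044 -0.0134] sd [0.0359 0.0216 0.0331] pos [ 0.6307 -0.0163  0.0883] w 0.06042039377932223
M in tool axes [-0.0062  0.0289  0.0134]
```

Call:
apply_moves --deltas '[{"x": 0, "y": 0, "z": 0.0005, "wx": 0, "wy": 0, "wz": 0}, {"x": 0, "y": 0, "z": 0.0005, "wx": 0, "wy": 0, "wz": 0}, {"x": 0, "y": 0, "z": 0.0005, "wx": 0, "wy": 0, "wz": 0}]'

```text
t: 26.05
eef_pos: [0.6308, -0.0163, 0.0882]
orientation: [0.684, 0.729, 0.0, 0.0]
ft_force: [-2.6, 0.5, 2.7]
grip_width: 0.0603
```

```bash
python3 ft.py 6
```

```text
t 26.35 F [-2.937  0.618  4.047] sd [0.73  0.402 0.929] M [0.0607 0.507  0.0056] sd [0.0117 0.0575 0.0189] pos [ 0.6308 -0.0163  0.0882] w 0.060403123930295496
M in tool axes [ 0.5022  0.0925 -0.0057]
```

Contact: the edge now carries about 7.5 N. I'll relieve roughly 0.25 mm so the riser just carries the board, and check once more.

Call:
apply_moves --deltas '[{"x": 0, "y": 0, "z": -0.0003, "wx": 0, "wy": 0, "wz": 0}, {"x": 0, "y": 0, "z": -0.0003, "wx": 0, "wy": 0, "wz": 0}, {"x": 0, "y": 0, "z": -0.0003, "wx": 0, "wy": 0, "wz": 0}]' --newtons 30

```text
t: 26.72
eef_pos: [0.6308, -0.0163, 0.0882]
orientation: [0.684, 0.729, 0.0, 0.0]
ft_force: [-2.8, -0.0, 3.4]
grip_width: 0.0605
```

```bash
python3 ft.py 40; python3 look.py n wrist side; python3 - <<'E'
from h import *
f=np.load('n_wrist.npz');w,c,u,v=cloud(f['p'],f['d'],f['K'],f['camera_from_world'])
k=(abs(u-320)<60)&(v>130)&(v<375);q=w[k]
A=np.c_[q[:,0]-.63,q[:,1]+.0163,np.ones(len(q))];print("top plane",np.linalg.lstsq(A,q[:,2],rcond=None)[0])
E
```

```text
t 28.725 F [-2.887  0.407  5.126] sd [0.45  0.538 0.514] M [ 0.0693  0.4711 -0.0082] sd [0.0287 0.0301 0.0225] pos [ 0.6308 -0.0163  0.0882] w 0.06070133816032372
M in tool axes [0.4658 0.0988 0.0082]
28.73 [ 0.6308 -0.0163  0.0882] 93.61 [-3.38  0.92  5.96] [ 0.057  0.504 -0.001] w 0.0607
top plane [-0.00062489  0.0045163   0.10462393]
```

View pics/n_wrist.png

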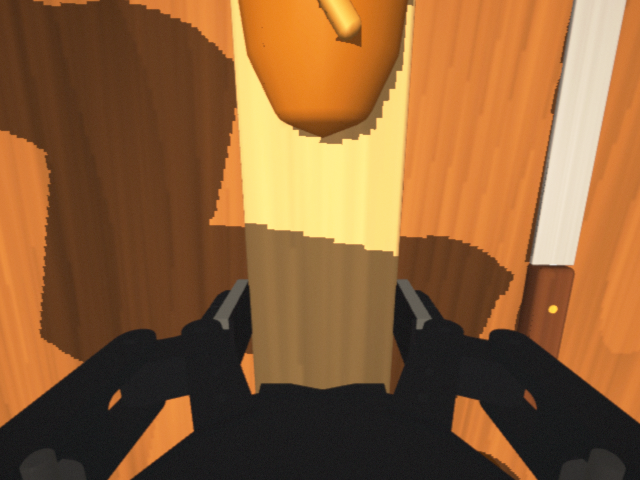

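Call:
apply_moves --deltas '[{"x": 0, "y": 0, "z": -0.0004, "wx": 0, "wy": 0, "wz": 0}, {"x": 0, "y": 0, "z": -0.0004, "wx": 0, "wy": 0, "wz": 0}, {"x": 0, "y": 0, "z": -0.0004, "wx": 0, "wy": 0, "wz": 0}]' --newtons 30

```text
t: 29.2
eef_pos: [0.6308, -0.0163, 0.0883]
orientation: [0.684, 0.729, -0.0, -0.0]
ft_force: [-0.5, 0.2, -0.2]
grip_width: 0.0606
```

```bash
python3 ft.py 10
```

```text
t 29.7 F [ 0.075  0.208 -1.378] sd [0.702 0.405 1.038] M [ 0.0022  0.0009 -0.0024] sd [0.0284 0.0684 0.0435] pos [ 0.6307 -0.0163  0.0883] w 0.060792973343660774
M in tool axes [0.0008 0.0023 0.0024]
```

The riser carries part of the load, with no lateral force and zero moment. I'll open slightly, leaving the fingers close beside the board.

Call:
apply_moves --deltas '[{"x": 0, "y": 0, "z": 0, "wx": 0, "wy": 0, "wz": 0}, {"x": 0, "y": 0, "z": 0, "wx": 0, "wy": 0, "wz": 0}, {"x": 0, "y": 0, "z": 0, "wx": 0, "wy": 0, "wz": 0}]' --hand 0.65

```text
t: 30.08
eef_pos: [0.6308, -0.0163, 0.0887]
orientation: [0.684, 0.729, 0.0, 0.0]
ft_force: [-1.0, 0.5, 0.1]
grip_width: 0.0706
```

```bash
cat > lvl.py <<'E'
import sys
from h import *
f=np.load(sys.argv[1]+'_wrist.npz');w,c,u,v=cloud(f['p'],f['d'],f['K'],f['camera_from_world'])
k=(abs(u-320)<60)&(v>160)&(v<375);q=w[k];k=abs(q[:,2]-.105)<.02;q=q[k]
A=np.c_[q[:,0]-.63,q[:,1]+.0163,np.ones(len(q))];print("top plane",np.linalg.lstsq(A,q[:,2],rcond=None)[0],len(q))
E
python3 look.py o wrist; python3 lvl.py o; python3 look.py p wrist; python3 lvl.py p
```

```text
30.07 [ 0.6308 -0.0163  0.0887] 93.61 [-1.03  0.45  0.13] [ 0.029  0.036 -0.033] w 0.0706
top plane [-0.00043117 -0.00021921  0.10467781] 25357
30.12 [ 0.6308 -0.0163  0.0887] 93.61 [ 0.02  0.8  -0.39] [-0.046 -0.012 -0.027] w 0.0702
top plane [-0.00018951 -0.00024018  0.10467935] 25346
```

View pics/p_wrist.png

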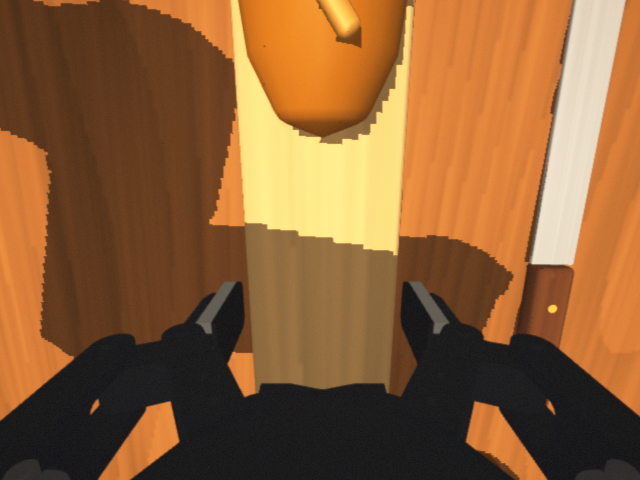

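The board is free, level to 0.0002 rad, with clear gaps to both fingers (columns 243/253 and 392/402). I'll open fully and rise straight up.

Call:
apply_moves --deltas '[{"x": 0, "y": 0, "z": 0, "wx": 0, "wy": 0, "wz": 0}, {"x": 0, "y": 0, "z": 0, "wx": 0, "wy": 0, "wz": 0}, {"x": 0, "y": 0, "z": 0, "wx": 0, "wy": 0, "wz": 0}, {"x": 0, "y": 0, "z": -0.01, "wx": 0, "wy": 0, "wz": 0}, {"x": 0, "y": 0, "z": -0.025, "wx": 0, "wy": 0, "wz": 0}, {"x": 0, "y": 0, "z": -0.045, "wx": 0, "wy": 0, "wz": 0}, {"x": 0, "y": 0, "z": -0.07, "wx": 0, "wy": 0, "wz": 0}, {"x": 0, "y": 0, "z": -0.09, "wx": 0, "wy": 0, "wz": 0}, {"x": 0, "y": 0, "z": -0.1, "wx": 0, "wy": 0, "wz": 0}, {"x": 0, "y": 0, "z": -0.1, "wx": 0, "wy": 0, "wz": 0}]' --hand 1

```text
t: 31.42
eef_pos: [0.6309, -0.0163, 0.1893]
orientation: [0.684, 0.729, 0.0, 0.001]
ft_force: [-0.2, 0.5, -0.3]
grip_width: 0.0854
```

```bash
python3 look.py q wrist side; python3 lvl.py q; for i in 1 2 3 4 5 6 7 8; do python3 look.py r wrist >/dev/null; done; python3 lvl.py r
```

```text
31.43 [ 0.6309 -0.0163  0.1893] 93.61 [-0.18  0.48 -0.28] [ 0.021 -0.089  0.008] w 0.0854
top plane [ 0.00149311 -0.02400362  0.10520839] 15273
top plane [ 0.00083116 -0.02427179  0.10521263] 15407
```

View pics/q_side.png

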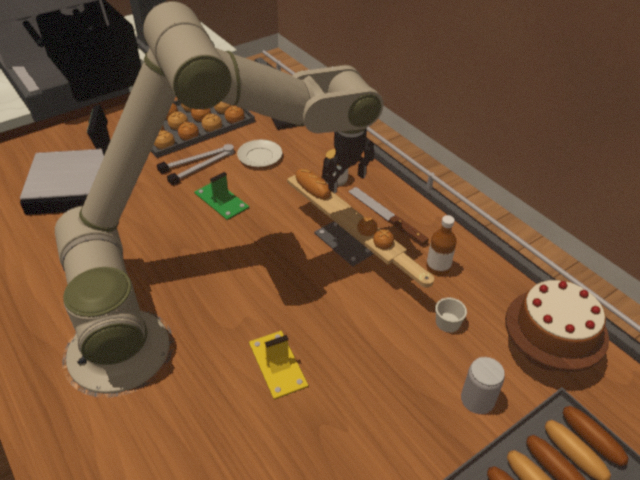

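```bash
python3 - <<'E'
from h import *
for n,cam in (('q','wrist'),('r','wrist'),('q','side')):
    f=np.load(f'{n}_{cam}.npz');w,c,u,v=cloud(f['p'],f['d'],f['K'],f['camera_from_world'])
    q=w[(abs(w[:,0]-.63)<.027)&(w[:,1]>-.055)&(w[:,1]<.035)&(abs(w[:,2]-.105)<.008)]
    A=np.c_[q[:,0]-.63,q[:,1]+.0163,np.ones(len(q))];print(n,cam,"bare plane",np.linalg.lstsq(A,q[:,2],rcond=None)[0],len(q))
    for nm,a,b in (('handle',-.31,-.22),('tip',.172,.19)):
        q=w[(abs(w[:,0]-(.645 if a<0 else .617))<.028)&(w[:,1]>a)&(w[:,1]<b)&(abs(w[:,2]-.105)<.03)]
        if len(q)>5:print('  ',nm,len(q),np.median(q[:,1:],axis=0))
E
```

```text
q wrist bare plane [-4.21167589e-04 -1.73470219e-05  1.04673236e-01] 9246
r wrist bare plane [-3.56748802e-05 -1.37513698e-04  1.04677538e-01] 9327
q side bare plane [0.01067663 0.00161851 0.10317223] 481
   handle 515 [-0.2658283  0.1029042]
   tip 38 [0.17769519 0.10294368]
```

View pics/r_wrist.png

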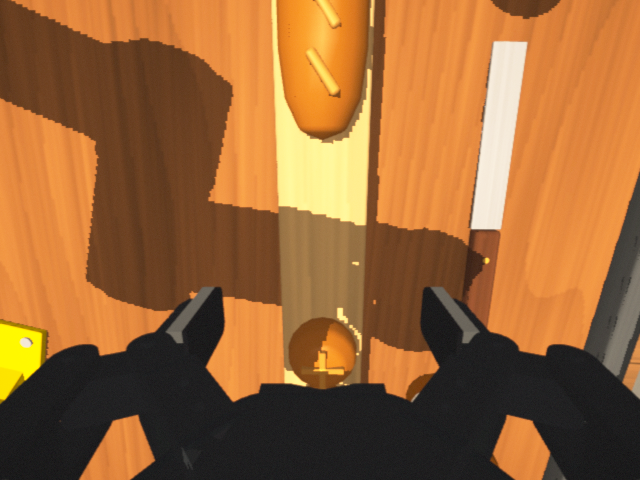

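The board is level and still, with the fingers well clear of it. The earlier −0.024 slope came from a roll inside the fitting window; the bare stretch alone shows about 0.0001 rad.

```bash
python3 -c "
from bench import arm
print(arm.close_job())"
```

```text
the job is handed in; nothing more can be done
None
```

The show board is resting by itself across the dark riser's top edge, level and still, and I have handed in the job. It took about 32 s of the 72 s allowed; handing in reports no verdict.

**How I found the balance point:** I lifted the board and measured its weight at about 3.6 N. The moment put its centre of mass about 10 mm toward the handle from my first grip. I set it down on the counter, took an unloaded baseline and regripped there. After that the leftover moment was zero to within about 0.5 mm.

**Placing:** I turned the board square to the edge and eased it down while holding it. The contact force on the edge averaged at most about 9 N. I then let the riser take part of the weight, opened the fingers slightly to check it stayed, and withdrew straight up.

**Last checks:**
- **Level and still:** the bare stretch of the board tilted less than 0.001 rad in wrist-camera views about 0.4 s apart.
- **Ends:** both ends read the same height in the side camera, about 103 mm at the top face.
- **Clearance:** the fingers are about 100 mm up and not touching the board.
- **Everything else:** nothing on the counter looks moved, judged by eye only.

**Checks that disagreed:**
- The scene and side cameras differed by 4–10 mm on the riser and board positions, so I relied on the wrist camera.
- One level check after release read −0.024 rad because a roll fell inside the fitted area. Refitting the bare stretch alone cleared it.

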